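Offer up a cast lever over its deburring fixture

ROBOT

A 6-joint arm with a two-finger parallel gripper is mounted at the origin on the work surface. World frame = base frame: x ahead of the robot, y to its left, z up, the work surface at z = 0. Lengths are in mm, angles in rad, forces in N, time in s.
With the tool pointing down it reaches from about 400 to 925 mm from the base axis. Payload 12.5 kg.
Tool frame: the origin (TCP) lies between the finger pads; the fingertips stand 11 mm ahead of it and the grasp point (between the pads) lies 8 mm behind it (env.tip_extent is the distance from the TCP to the fingertips, in mm); x points along the fingers, z is the direction in which the jaws open and shut, and the axes are right-handed (so a half turn about x gives the same grasp; the last joint's range is limited). The gripper opens to 95 mm and grips with 3 to 60 N. Pads are 20 mm wide; open, the fingers measure 119 mm over their backs; the gripper's body (75 mm by 180 mm) begins 59 mm behind the grasp point.
Start: joints at [-1.422, 0.491, 1.559, -0, 1.092, -0.106], TCP at [157.555, -604.832, 225.661] pointing down, gripper open.
Joint ranges: [-3.1, 3.1], [-0.84, 2.19], [0.05, 2.79], [-1.13, 4.28], [0.06, 2.93], [-2.69, 2.69]. Speed limits (rad/s): [2.22, 2.22, 2.79, 3.14, 3.14, 3.14].

INTERFACE

Orientations are given as [roll, pitch, yaw] about the fixed x, y, z axes, in that order (R = Rz(yaw) Ry(pitch) Rx(roll)).
In Python, from cell import status, imaging, env gives the robot as it stands. The module is installed in compiled form; this text tells all that it offers.
- The arm moves only by the tool apply_moves, never from a script. Its argument "increments" is a list of rows, each a list of 5 numbers: the closure, from 0 (fully open) to 1 (shut), then the shift along the tool's x, y, z in mm, then the turn about the tool's x in degrees. A call has 1 to 10 rows; each row shifts and turns the commanded pose from where the row before left it, along the tool's axes as they then stand; what a row does not reach is not made up. A row lasts 1/10 s, in which the tool goes at most 50 mm and 8.59 degrees, less where a joint would pass 70% of its speed; a pose out of reach is approached as far as the arm can. A call with a gripper value outside its range is refused whole. The fingers move at their own pace and stop on an object; the grip force is fixed at half the most. Time passes only in rows, so rows that do not move let the fingers close. It gives the time, the measured TCP pose, the force and the opening at its end, in the units of the state.
- status.state(): the state, without advancing time (a new reading comes with each control period).
- imaging.read_camera(name): name is "scene" or "top"; returns a dict with "pixels" (384x512x3 uint8, red, green, blue), "fovy" (degrees; the focal length in pixels is half the picture's height over the tangent of half this angle, whatever the lens; pixels are square), "cx", "cy" (the principal point, pixels), "distortion" ([k1, k2, p1, p2, k3] as OpenCV has them; the pictures are not rectified), "R" (3x3) and "t" (3): a world point X has camera coordinates R X + t. Camera axes: x right, y down, z forward; pixel columns grow to the right and rows downward; lengths in mm; the calibration is good to about 2 mm. A picture is of the moment at which its call begins. There is no depth.
- env.job_done(): hands the job in, once; it reports no verdict.
The state is a dict: "t": time; "joints": joint angles; "qvel": joint speeds; "tau": joint torques, N m; "eef_pos": TCP position; "tcp_rot": TCP orientation; "ft_force": force on the tool from outside, world axes, zero at the start; "moment": the same for the moment, N m; "opening": opening from 0.0 (shut) to 1.0 (fully open).
Only numpy, scipy, OpenCV 4.12 (cv2) and the standard library are available. Lean on these libraries where they do the work, as an engineer would, in place of code of your own. Each camera call takes 0.05 s, during which the arm holds its last target. There are 200 camera calls.

TASK

Draw the cast-iron lever out from its bay under the bench riser by the arm that sticks out, sliding it along the bench until the heavy hub is right out in the open and it lies flat on the bench. Then pick it up by its balance point and bring it over the deburring fixture: bore lined up over the post, small end over the forked nest, level, and about 25 mm clear above the post. Finish while still holding it there, level and still, so that I can guide it down; never let it touch the fixture or tip over, and leave the bracket and hinge in the other bays and the jar and safety glasses where they are.

Things in the scene. Friction and masses are not known exactly. Their poses are not given: they have to be found in the camera images.
- lever: The dark grey cast-iron lever, one rigid casting of 0.68 to 0.92 kg lying flat: round hub 46 mm across, 36 mm tall, bright top, upright 20 mm bore; small boss 28 mm across, 36 mm tall, 170 mm from the hub; straight arm between, 16 mm wide, underside 11 mm and top 29 mm above the lever's underside (24 mm wide within 36 mm of the hub centre). Origin under the hub's centre; x from hub to boss, z up.
- lever_hub (a point): The centre of the lever's hub and bore, half-way up, 18 mm above the lever's underside; axes as for the lever. At the start the hub is 65 to 85 mm inside the riser's mouth and the small end sticks out 99 to 119 mm.
- lever_balance (a point): The balance point (centre of mass) of the lever, on the arm's centre line 54 mm along x from the hub's centre and half-way up the arm, 20 mm above the lever's underside; axes as for the lever. It is not marked on the casting.
- riser: Fixed plywood bench riser: top 170 mm deep (x), 276 mm wide (y), its underside 70 mm, upper face 82 mm above the bench; uprights 12 mm thick along x at y = -132, -44, 44, 132 mm make three bays 76 mm wide. Origin on the bench under its centre; x from mouth (x = -85 mm) to back, so parts come out to -x. A red rotary-tool station on top, 35 mm back from the mouth, rises to 200 mm.
- fixture: Fixed deburring fixture: aluminium plate 240 x 110 x 14 mm (x, y, z), origin under its centre. Post on a 42 mm round seat at x = -85 mm; forked nest at x = +85 mm, cheeks 44 mm high with a 36 mm gap, so x points from post to nest. An open toggle clamp stands at x = 45, y = 42 mm, 110 mm high, its red handle reaching to y = 125 mm.
- post_tip (a point): The top of the fixture's upright steel post (14 mm across), 54 mm above the bench, on its axis; axes as for the fixture.
- nest (a point): The middle of the forked nest's seat, 170 mm along the fixture's x from the post, 24 mm above the bench; axes as for the fixture.
- shelf_bracket: Bystander in another bay (which bay varies): rust-red L-shaped shelf bracket lying on its side, long leg 175 x 6 x 28 mm, short leg 54 mm. Origin on the bench near the inner end; x along the long leg out of the mouth.
- strap_hinge: Bystander in another bay: black strap hinge, strap 185 x 30 x 8 mm with a 60 mm barrel across its inner end. Origin on the bench near the inner end; x along the strap out of the mouth.
- jar: Bystander: jar with a yellow cap, 56 mm across and 65 mm tall. Origin under its centre.
- glasses: Bystander: safety glasses with blue temples, 140 x 140 x 47 mm. Origin on the bench under the bridge.
Not all that is in view belongs to the job. There is more than one size of the lever; the one meant has the size given above.

How it is judged (in metres and radians):
On the way, in this order (a step that is already met when the one before it is completed fails the run):
1. the lever lies flat on the bench with its hub clear of the riser (x of lever_hub in the frame of riser below -0.11 m and height (world z) of lever below 0.006 m and angle between lever's own z axis and vertical below 0.06 rad), for 0.2 s.
2. the lever is lifted clear of the bench, gripped at its balance point and level (height (world z) of lever above 0.04 m and contact force between lever and the fingers above 2 N and angle between lever's own z axis and vertical below 0.15 rad and x of the grasp point in the frame of lever between 0.0382 and 0.0702 m and distance between the grasp point and lever_balance below 0.03 m), for 0.2 s.
At the end, for the whole second after the job is handed in: The lever is held in the fingers within 16 mm of its balance point along the arm, at rest, level within 4.5 degrees, its bore within 9 mm of the post's axis, its arm pointing from post to nest within 5.7 degrees, its underside 10 to 45 mm above the post's top, nothing else carrying it (horizontal distance between lever_hub and post_tip below 0.009 m and z of lever in the frame of post_tip between 0.01 and 0.045 m and angle between lever's own z axis and vertical below 0.08 rad and angle between the x axis of lever and the x axis of fixture, either way round below 0.1 rad and x of lever_balance in the frame of post_tip above 0.03 m and x of the grasp point in the frame of lever between 0.0382 and 0.0702 m and distance between the grasp point and lever_balance below 0.03 m and contact force between lever and the fingers above 2 N and contact force between lever and fixture below 0.2 N and linear speed of lever below 0.02 m/s and angular speed of lever below 0.12 rad/s); the arm keeps its last pose, push and grip.
It fails at once if the lever is lifted off the bench while its hub is still under the riser (x of lever_hub in the frame of riser above -0.085 m and height (world z) of lever_hub above 0.035 m).
It fails at once if the lever tips over (angle between lever's own z axis and vertical above 0.35 rad).
It fails at once if the lever touches the fixture (contact force between lever and fixture above 2 N).
It fails at once if a neighbouring part in the riser is pushed out of place (20 mm) (distance of any of shelf_bracket, strap_hinge from where it was at the start of the episode above 0.02 m).
It fails at once if the jar or the safety glasses are pushed out of place (20 mm) (distance of any of jar, glasses from where it was at the start of the episode above 0.02 m).
It also fails if it takes over 58 s, if anything falls off the work surface, if the arm or the gripper's body presses on something with over 40 N, if the wrist force passes 120 N, or if a joint passes its speed limit or range.

## Working session

There is one attempt and no reset: what is moved stays moved. The work goes in short steps, Python scripts to look and compute and a tool call to move; the robot and the scene stay as the last step left them, time stands still between calls to the robot, and variables do not carry over. Pictures are saved under pics/ and viewed, about 8 in all and at most 12, crops included, and the job is handed in when it is done.

Besides the shell and the picture viewer there is one more tool, called after "Call:" as name(argument=value, ...), one argument or row to a line, values as JSON. apply_moves: Moves the arm, as the interface text tells. Its arguments: {"type":"object","properties":{"increments":{"type":"array"}},"required":["increments"]}

```bash
mkdir -p pics; cat > h.py <<'E'
import numpy as np, cv2
from cell import status, imaging, env
def cam(n):
    c=imaging.read_camera(n); p=c['pixels']; f=p.shape[0]/2/np.tan(np.radians(c['fovy'])/2)
    c['K']=np.array([[f,0,c['cx']],[0,f,c['cy']],[0,0,1.]]); c['D']=np.array(c['distortion'],float)
    c['R']=np.array(c['R']);c['t']=np.array(c['t']).ravel(); return c
def ray(c,uv,z):
    uv=np.array(uv,float).reshape(-1,1,2); q=cv2.undistortPoints(uv,c['K'],c['D']).reshape(-1,2)
    d=np.c_[q,np.ones(len(q))]@c['R']; o=-c['R'].T@c['t']
    return o+d*((z-o[2])/d[:,2])[:,None]
def proj(c,X): return cv2.projectPoints(np.array(X,float).reshape(-1,3),cv2.Rodrigues(c['R'])[0],c['t'],c['K'],c['D'])[0].reshape(-1,2)
def save(c,fn,box=None,s=1):
    p=c['pixels'][:,:,::-1]
    if box: p=p[box[1]:box[3],box[0]:box[2]]
    cv2.imwrite(fn,cv2.resize(p,None,fx=s,fy=s,interpolation=cv2.INTER_CUBIC))
E
python3 - <<'E'
from h import *
for n in('scene','top'):
    c=cam(n); save(c,f'pics/{n}0.png',None,1.5); print(n,c['fovy'],c['cx'],c['cy'],c['D'],-c['R'].T@c['t'],c['R'])
print(status.state())
E
```

```text
scene 45.40867010189476 256.16149143916306 188.24472700035446 [-0.0988537  0.         0.         0.         0.       ] [1305.9322018  -674.90184634  910.92928762] [[ 0.63232881  0.77469852 -0.00157567]
 [ 0.46889025 -0.38433773 -0.79525244]
 [-0.61668648  0.50212222 -0.6062764 ]]
top 48.70107998504465 251.89465107243956 195.19375805914393 [-0.04507237  0.          0.          0.          0.        ] [ 212.94411146   30.10155097 1362.18694741] [[ 0.02288061 -0.99973131 -0.00371335]
 [-0.98475784 -0.02189702 -0.17254714]
 [ 0.17241946  0.00760474 -0.98499426]]
{'t': 0.1, 'joints': array([-1.42160196e+00,  4.91487021e-01,  1.55939037e+00,  1.25088987e-05,
        1.09172248e+00, -1.05589289e-01]), 'qvel': array([-0.00096247, -0.00114353, -0.00062208, -0.00041277,  0.00138136,
       -0.00141296]), 'tau': array([ 1.89036582e-03, -6.13622403e+01, -2.58605862e+01,  6.93745888e-02,
        4.70258261e-02, -3.32694572e-05]), 'eef_pos': array([ 157.52233093, -604.60599432,  225.12715989]), 'tcp_rot': array([3.02498843, 1.56978905, 1.70896999]), 'ft_force': array([0.61715277, 0.88099159, 0.03758121]), 'moment': array([-0.04468227, -0.0123964 , -0.02811758]), 'opening': 0.9983514685394368}
```

View pics/scene0.png

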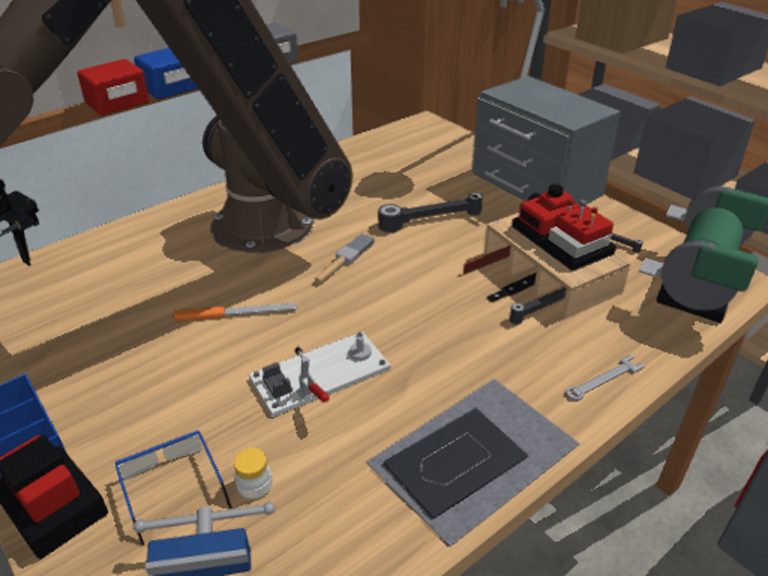

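View pics/top0.png

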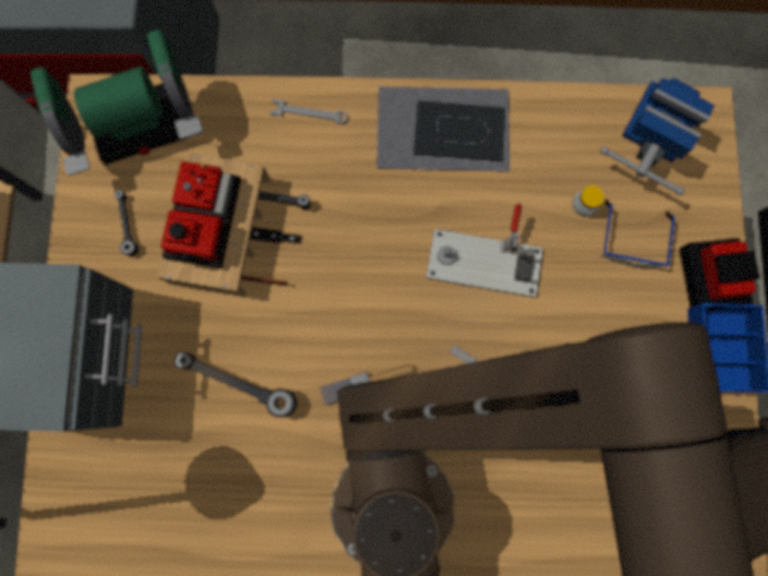

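Candidates for the lever: the dark one in the riser's +x bay (top 305,200; scene 518,312 in the 1.5× pictures), the big loose one (top 280,400), the small one beside the riser (top 125,225), and the spanner (top 310,112). The hinge (top 285,237) and bracket (top 275,281) fill the other bays. I choose the one in the bay at (305,200) and check it in a crop.

```bash
python3 - <<'E'
from h import *
c=cam('top'); s=cam('scene')
def crop(c,b,S): return cv2.resize(c['pixels'][b[1]:b[3],b[0]:b[2],::-1],S,interpolation=cv2.INTER_CUBIC)
A=crop(c,(155,105,221,204),(400,600)) # 6.06x
B=crop(c,(280,130,370,200),(400,311))
C=crop(s,(300,140,440,241),(400,289))
cv2.imwrite('pics/c1.png',np.hstack([A,np.vstack([B,C])]))
print('boss top',ray(c,[203,134],36),ray(s,[345,207],36))
E
```

```text
boss top [[644.17824917 204.46252693  36.        ]] [[656.38120179 196.88424401  36.        ]]
```

View pics/c1.png

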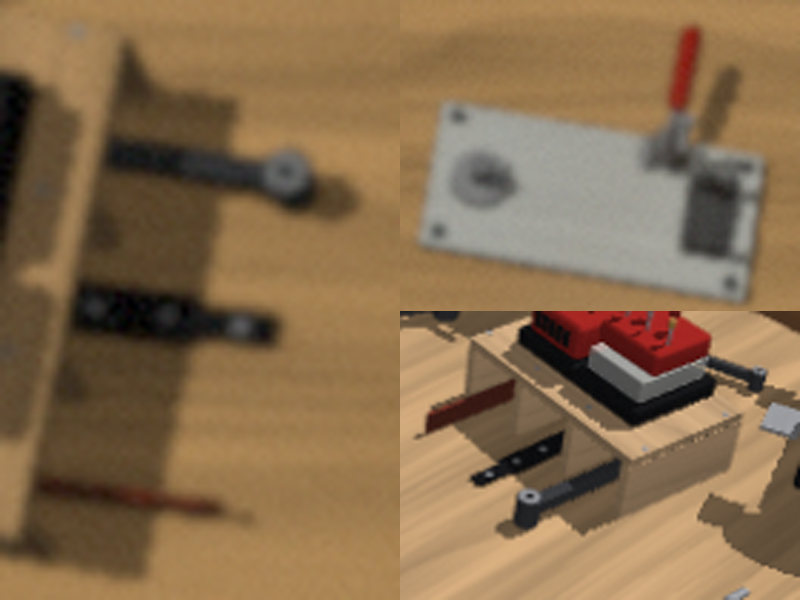

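```bash
cat > m.py <<'E'
from h import *
from scipy.spatial.transform import Rotation as Ro
def plate(c,box):
    p=c['pixels'][box[1]:box[3],box[0]:box[2]]; h=cv2.cvtColor(p,cv2.COLOR_RGB2HSV)
    m=((h[...,1]<60)&(h[...,2]>110)).astype(np.uint8)
    k=max(cv2.findContours(m,cv2.RETR_EXTERNAL,cv2.CHAIN_APPROX_NONE)[0],key=cv2.contourArea)
    return k.reshape(-1,2)+np.array(box[:2])
def tri(c1,u1,c2,u2):
    P=[]
    for c,u in((c1,u1),(c2,u2)):
        q=cv2.undistortPoints(np.array(u,float).reshape(1,1,2),c['K'],c['D']).reshape(2,1); P+= [np.c_[c['R'],c['t']],q]
    X=cv2.triangulatePoints(P[0],P[2],P[1],P[3]).ravel(); return X[:3]/X[3]
if __name__=='__main__':
    c=cam('top'); s=cam('scene')
    k=plate(c,(270,120,375,205)); w=ray(c,k,14)[:,:2].astype(np.float32); print('plate top',cv2.minAreaRect(w))
    k=plate(s,(160,215,265,280)); w=ray(s,k,14)[:,:2].astype(np.float32); print('plate scene',cv2.minAreaRect(w))
    print('boss',tri(c,[202.5,133.05],s,[345.2,204.8]),ray(c,[202.5,133.05],36),ray(s,[345.2,204.8],36))
    a=ray(c,[[175.1,111.3],[158.3,194.9]],82); print('mouth',a)
    # arm direction: dark mask
    p=c['pixels'][120:145,172:212]; g=p.max(2); m=(g<75).astype(np.uint8)
    print(m.sum()); yx=[]
    for u in range(177,196):
        col=p[:,u-172].max(1).astype(float); wt=np.clip(80-col,0,None); 
        if wt.sum()>0: yx.append((u,120+(wt*np.arange(25)).sum()/wt.sum()))
    yx=np.array(yx); print(yx[::4]); W=ray(c,yx,29); d=np.polyfit(W[:,1],W[:,0],1); print('arm x=a*y+b',d,np.degrees(np.arctan(d[0])))
    st=status.state(); print(Ro.from_euler('xyz',st['tcp_rot']).as_matrix().round(3))
    P=dict()
    cv2.imwrite('pics/c2.png',np.hstack([cv2.resize(s['pixels'][210:285,160:265,::-1],(560,400),interpolation=cv2.INTER_CUBIC)]))
E
python3 m.py
```

```text
plate top ((521.2835083007812, -189.1697998046875), (241.23390197753906, 111.37444305419922), 80.84274291992188)
plate scene ((523.6527709960938, -192.87306213378906), (241.9580535888672, 127.90270233154297), 80.98600769042969)
boss [648.20915119 206.72934749  34.10784738] [[647.3790229  206.24022914  36.        ]] [[649.73804247 205.1457513   36.        ]]
mouth [[702.92829971 290.84752347  82.        ]
 [431.55770674 327.58277048  82.        ]]
210
[[177.         129.62637363]
 [181.         131.13899614]
 [185.         131.70967742]
 [189.         132.76136364]
 [193.         133.47916667]]
arm x=a*y+b [2.08994849e-01 5.97668077e+02] 11.804609572589737
[[-0.     0.968  0.252]
 [ 0.     0.252 -0.968]
 [-1.     0.    -0.   ]]
```

View pics/c2.png

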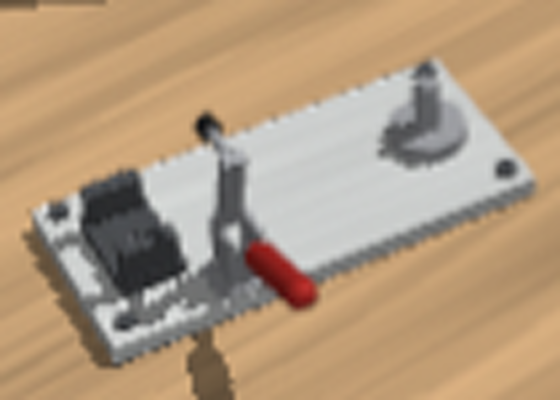

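Same lever confirmed: a 28 mm boss on a slim arm, in the +x bay. Boss is at about (648,206) and the post is on the plate's left. I turn the tool first, then travel.

Call:
apply_moves(
  increments=[
    [0, 0, 0, 0, -8],
    [0, 0, 0, 0, -8],
    [0, 0, 0, 0, -8],
    [0, 0, 0, 0, -8],
    [0, 0, 0, 0, -8],
    [0, 0, 0, 0, -8],
    [0, 0, 0, 0, -8],
    [0, 0, 0, 0, -8],
  ],
)

```text
t: 1.1
eef_pos: [157.6, -604.8, 225.6]
tcp_rot: [2.064, 1.571, 1.871]
ft_force: [0.9, -0.2, 0.2]
opening: 0.999
```

```bash
cat > go.py <<'E'
import sys
from m import *
def go(X):
    st=status.state(); R=Ro.from_euler('xyz',st['tcp_rot']).as_matrix(); d=np.array(X)-st['eef_pos']
    print('t',round(st['t'],2),'pos',st['eef_pos'].round(1),'tool y',R[:,1].round(3),'z',R[:,2].round(3),'F',st['ft_force'].round(1),'op',round(st['opening'],3)); print('shift',(R.T@d).round(1))
if __name__=='__main__': go([float(a) for a in sys.argv[1:4]])
E
python3 go.py 653 232 225; python3 - <<'E'
from m import *
c=cam('top'); s=cam('scene')
P=[534.8,-105.3,54]; print(proj(c,P),proj(s,P),ray(s,[239.9,222.4],54))
E
```

```text
t 1.1 pos [ 157.6 -604.8  225.6] tool y [0.192 0.981 0.   ] z [ 0.981 -0.192 -0.   ] F [ 0.9 -0.2  0.2] op 0.999
shift [6.000e-01 9.164e+02 3.255e+02]
[[298.48017283 167.33430121]] [[240.05802649 224.3893388 ]] [[ 527.89596282 -100.53530232   54.        ]]
```

Call:
apply_moves(
  increments=[
    [0.5, 0, 45, 16, 0],
    [0.5, 0, 45, 16, 0],
    [0.5, 0, 45, 16, 0],
    [0.5, 0, 45, 16, 0],
    [0.5, 0, 45, 16, 0],
    [0.5, 0, 45, 16, 0],
    [0.5, 0, 45, 16, 0],
    [0.5, 0, 45, 16, 0],
    [0.5, 0, 45, 16, 0],
    [0.5, 0, 45, 16, 0],
  ],
)

```text
t: 2.2
eef_pos: [404.0, -193.6, 225.9]
tcp_rot: [-0.465, 1.57, -0.669]
ft_force: [-0.1, -1.3, 0.1]
opening: 0.5
```

Call:
apply_moves(
  increments=[
    [0.5, 0, 45, 16, 0],
    [0.5, 0, 45, 16, 0],
    [0.5, 0, 45, 16, 0],
    [0.5, 0, 45, 16, 0],
    [0.5, 0, 45, 16, 0],
    [0.5, 0, 45, 16, 0],
    [0.5, 0, 45, 16, 0],
    [0.5, 0, 45, 16, 0],
    [0.5, 0, 45, 16, 0],
    [0.5, 0, 11, 5.5, 0],
  ],
)

```text
t: 3.2
eef_pos: [633.3, 186.7, 225.0]
tcp_rot: [1.141, 1.57, 0.94]
ft_force: [-0.7, -1.5, -0.2]
opening: 0.501
```

```bash
python3 go.py 653 232 80; python3 - <<'E'
from m import *
s=cam('scene'); save(s,'pics/s3.png',(270,60,450,250),4) 
st=status.state(); print(proj(s,st['eef_pos']))
E
```

```text
t 3.2 pos [633.3 186.7 225. ] tool y [0.199 0.98  0.001] z [ 0.98  -0.199  0.   ] F [-0.7 -1.5 -0.2] op 0.501
shift [145.   48.2  10.2]
[[344.01172304 151.82588277]]
```

Call:
apply_moves(
  increments=[
    [0.5, 0, 24, 5, 0],
    [0.5, 0, 24, 5, 0],
    [0.5, 45, 0, 0, 0],
    [0.5, 45, 0, 0, 0],
    [0.5, 45, 0, 0, 0],
    [0.5, 10, 0, 0, 0],
    [0.5, 0, 0, 0, 0],
  ],
)

```text
t: 3.95
eef_pos: [651.0, 227.0, 79.9]
tcp_rot: [-2.641, 1.568, -2.842]
ft_force: [-0.0, 0.5, 0.4]
opening: 0.5
```

```bash
python3 go.py 653 232 17; python3 - <<'E'
from m import *
s=cam('scene'); c=cam('top'); a=cv2.resize(s['pixels'][150:250,300:400,::-1],(400,400),interpolation=cv2.INTER_CUBIC)
b=cv2.resize(c['pixels'][90:190,155:255,::-1],(400,400),interpolation=cv2.INTER_CUBIC)
cv2.imwrite('pics/s3.png',np.hstack([a,b])); 
E
```

```text
t 3.95 pos [651.  227.   79.9] tool y [ 0.2    0.98  -0.001] z [ 0.98  -0.2   -0.002] F [-0.   0.5  0.4] op 0.5
shift [62.9  5.4  1.1]
```

View pics/s3.png

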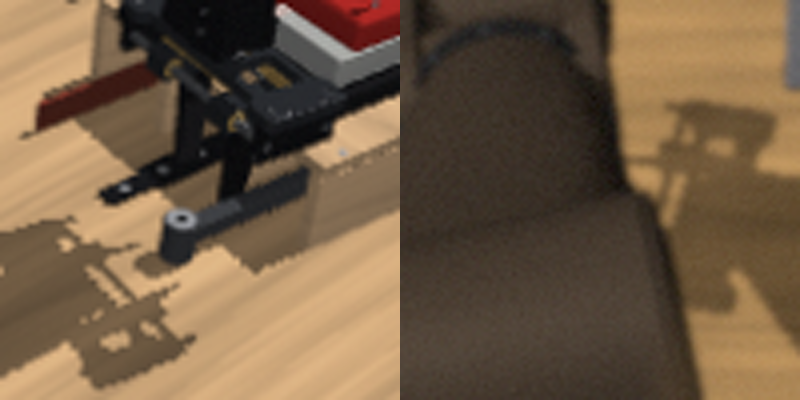

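```bash
python3 - <<'E'
from m import *
s=cam('scene'); 
for P in ([680,221,69],[680,221,6],[622,233,69],[648,206,36],[653,232,29],[651,227,69]): print(P,proj(s,P), (proj(s,P)-[300,150])*4)
# arm dir in scene: ridge of arm top near edges
print(ray(s,[[300+308/4,150+172/4],[300+205/4,150+222/4]],29))
E
```

```text
[680, 221, 69] [[357.77142337 199.00448627]] [[231.08569348 196.01794509]]
[680, 221, 6] [[354.99825484 215.23076255]] [[219.99301936 260.92305021]]
[622, 233, 69] [[345.80904779 188.21714643]] [[183.23619117 152.86858572]]
[648, 206, 36] [[344.96044201 204.40329793]] [[179.84176804 217.61319172]]
[653, 232, 29] [[351.65132781 203.54629923]] [[206.60531125 214.18519691]]
[651, 227, 69] [[351.70527629 193.53165427]] [[206.82110517 174.12661706]]
[[669.0461215  334.00840643  29.        ]
 [658.4931415  223.93697785  29.        ]]
```

The picture shows the gripper right over the arm, boss at (180,218) left crop, fingers projected either side of it and clear of the hinge. Descend and grip.

Call:
apply_moves(
  increments=[
    [0.5, 30, 5, 1, 0],
    [0.5, 20, 0, 0, 0],
    [0.5, 12, 0, 0, 0],
    [0.5, 0, 0, 0, 0],
    [1, 0, 0, 0, 0],
    [1, 0, 0, 0, 0],
    [1, 0, 0, 0, 0],
    [1, 0, 0, 0, 0],
  ],
)

```text
t: 4.9
eef_pos: [653.2, 232.8, 19.3]
tcp_rot: [3.009, 1.57, 2.81]
ft_force: [-8.2, 0.9, 9.1]
opening: 0.218
```

```bash
python3 go.py 653 232 17
```

```text
t 4.9 pos [653.2 232.8  19.3] tool y [0.198 0.98  0.   ] z [ 0.98  -0.198 -0.   ] F [-8.2  0.9  9.1] op 0.218
shift [ 2.3 -0.8 -0. ]
```

Call:
apply_moves(
  increments=[
    [1, 0, 0, 0, 0],
    [1, 0, 0, 0, 0],
    [1, 0, 0, 0, 0],
  ],
)

```text
t: 5.2
eef_pos: [652.3, 232.9, 19.2]
tcp_rot: [-2.732, 1.569, -2.93]
ft_force: [-7.5, -0.1, 6.9]
opening: 0.173
```

Gripped on 16.4 mm, as the arm should be. Draw out along the riser's axis.

Call:
apply_moves(
  increments=[
    [1, 0, -5, 0.3, 0],
    [1, 0, -10, 0.7, 0],
    [1, 0, -15, 1, 0],
    [1, 0, -15, 1, 0],
    [1, 0, 0, 0, 0],
  ],
)

```text
t: 5.7
eef_pos: [647.5, 186.6, 19.2]
tcp_rot: [-1.106, 1.57, -1.306]
ft_force: [-1.9, -9.8, 4.8]
opening: 0.166
```

```bash
python3 go.py 631 74 19; python3 - <<'E'
from m import *
s=cam('scene'); save(s,'pics/s4.png',(290,130,450,250),5) 
E
```

```text
t 5.7 pos [647.5 186.6  19.2] tool y [ 0.198  0.98  -0.001] z [ 0.98  -0.198  0.   ] F [-1.9 -9.8  4.8] op 0.166
shift [   0.3 -113.6    6.1]
```

View pics/s4.png

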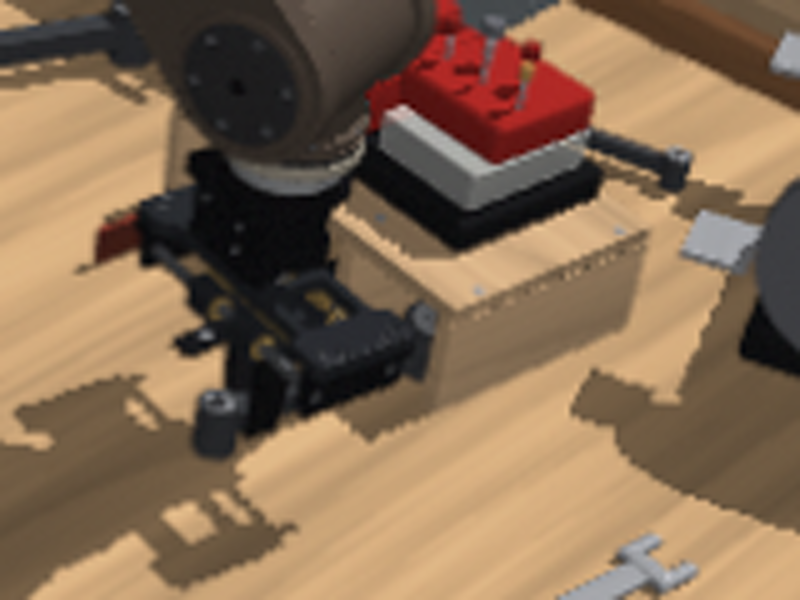

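The lever moves with the gripper (boss now at scene (334,210), from (345,205)). Continue.

Call:
apply_moves(
  increments=[
    [1, 0, -10, 0.6, 0],
    [1, 0, -15, 0.9, 0],
    [1, 0, -15, 1, 0],
    [1, 0, -15, 1, 0],
    [1, 0, -15, 1, 0],
    [1, 0, -15, 1, 0],
    [1, 0, -15, 1, 0],
    [1, 0, -15, 1, 0],
    [1, 0, -8, 0.6, 0],
    [1, 0, 0, 0, 0],
  ],
)

```text
t: 6.75
eef_pos: [631.4, 65.1, 19.2]
tcp_rot: [-0.319, 1.57, -0.519]
ft_force: [0.1, -5.9, 6.7]
opening: 0.163
```

```bash
python3 go.py 631 74 19; python3 - <<'E'
from m import *
s=cam('scene'); c=cam('top'); a=cv2.resize(s['pixels'][150:270,270:390,::-1],(400,400),interpolation=cv2.INTER_CUBIC)
b=cv2.resize(c['pixels'][90:190,155:255,::-1],(400,400),interpolation=cv2.INTER_CUBIC)
cv2.imwrite('pics/s5.png',np.hstack([a,b])); 
E
```

```text
t 6.75 pos [631.4  65.1  19.2] tool y [ 0.198  0.98  -0.   ] z [ 0.98  -0.198  0.001] F [ 0.1 -5.9  6.7] op 0.163
shift [ 0.2  8.7 -2.2]
```

View pics/s5.png

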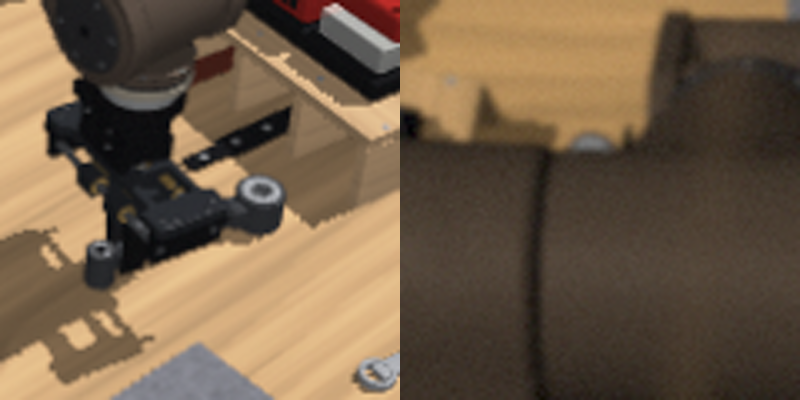

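```bash
python3 - <<'E'
from m import *
s=cam('scene'); W=ray(s,[[270+262/3.333,150+189.5/3.333],[270+100/3.333,150+247/3.333]],36); d=W[1]-W[0]; L=np.linalg.norm(d); u=d/L
print(W,L,np.degrees(np.arctan2(-u[0],-u[1])),'bal',W[0]+54*u)
print('grip x along', (status.state()['eef_pos']-W[0])@u)
E
```

```text
[[662.84258643 205.7945454   36.        ]
 [626.20683724  39.73427515  36.        ]] 170.0534959261262 12.44114368350272 bal [651.20900933 153.06258276  36.        ]
grip x along 144.145671118894
```

Call:
apply_moves(
  increments=[
    [0.5, 0, 0, 0, 0],
    [0.5, 0, 0, 0, 0],
    [0.5, 0, 0, 0, 0],
    [0.5, 0, 0, 0, 0],
    [0.5, -40, 0, 0, 0],
    [0.5, -40, 45, 0, 0],
    [0.5, 0, 44, 0, 0],
    [0.5, 0, 0, 0, 0],
  ],
)

```text
t: 7.7
eef_pos: [647.9, 149.9, 93.1]
tcp_rot: [0.496, 1.568, 0.3]
ft_force: [-0.0, 0.2, -0.3]
opening: 0.498
```

```bash
python3 go.py 651 153 19; python3 - <<'E'
from m import *
s=cam('scene'); cv2.imwrite('pics/s6.png',cv2.resize(s['pixels'][140:260,270:390,::-1],(600,600),interpolation=cv2.INTER_CUBIC))
E
```

```text
t 7.7 pos [647.9 149.9  93.1] tool y [0.194 0.981 0.002] z [ 0.981 -0.194  0.003] F [-0.   0.2 -0.3] op 0.498
shift [74.1  3.5  2.2]
```

View pics/s6.png

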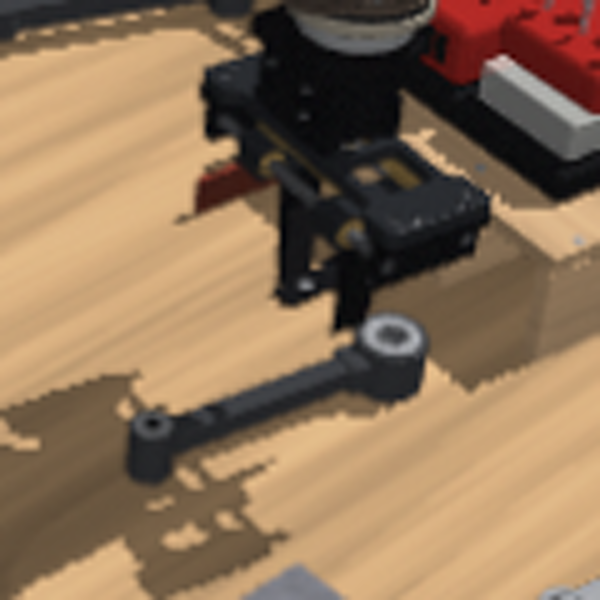

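Lever lies flat in the open (hub scene (348,207), boss (300,225)), unchanged since release. Go down at the balance point and grip.

Call:
apply_moves(
  increments=[
    [0.5, 30, 3, 2, 0],
    [0.5, 25, 0, 0, 0],
    [0.5, 16, 0, 0, 0],
    [0.5, 7, 0, 0, 0],
    [0.5, 0, 0, 0, 0],
    [0.5, 0, 0, 0, 0],
  ],
)

```text
t: 8.35
eef_pos: [650.1, 147.9, 14.6]
tcp_rot: [0.192, 1.57, -0.008]
ft_force: [0.1, -0.6, 0.6]
opening: 0.501
```

Call:
apply_moves(
  increments=[
    [1, 0, 0, 0, 0],
    [1, 0, 0, 0, 0],
    [1, 0, 0, 0, 0],
    [1, 0, 0, 0, 0],
    [1, 0, 0, 0, 0],
    [1, 0, 0, 0, 0],
    [1, 0, 0, 0, 0],
  ],
)

```text
t: 9.05
eef_pos: [648.8, 148.3, 14.0]
tcp_rot: [-2.854, 1.569, -3.053]
ft_force: [-5.5, 0.4, 5.0]
opening: 0.167
```

```bash
python3 go.py 650.5 152.5 14
```

```text
t 9.05 pos [648.8 148.3  14. ] tool y [ 0.197  0.98  -0.001] z [ 0.98  -0.197 -0.002] F [-5.5  0.4  5. ] op 0.167
shift [0.  4.5 0.8]
```

Call:
apply_moves(
  increments=[
    [0.6, 0, 0, 0, 0],
    [0.6, 0, 0, 0, 0],
    [0.6, 0, 0, 0, 0],
    [0.6, 0, 4.5, 0, 0],
    [0.6, 0, 0, 0, 0],
    [1, 0, 0, 0, 0],
    [1, 0, 0, 0, 0],
    [1, 0, 0, 0, 0],
    [1, 0, 0, 0, 0],
    [1, 0, 0, 0, 0],
  ],
)

```text
t: 10.05
eef_pos: [650.2, 152.5, 13.8]
tcp_rot: [-2.748, 1.57, -2.946]
ft_force: [-1.7, 0.0, 1.8]
opening: 0.165
```

Call:
apply_moves(
  increments=[
    [1, 0, 0, 0, 0],
    [1, 0, 0, 0, 0],
    [1, -5, 0, 0, 0],
    [1, -5, 0, 0, 0],
    [1, 0, 0, 0, 0],
    [1, 0, 0, 0, 0],
  ],
)

```text
t: 10.65
eef_pos: [650.6, 152.5, 23.7]
tcp_rot: [-0.872, 1.571, -1.071]
ft_force: [0.1, 0.5, -8.3]
opening: 0.165
```

```bash
python3 go.py 650.5 152.5 24;  python3 - <<'E'
from m import *
s=cam('scene'); cv2.imwrite('pics/s7.png',cv2.resize(s['pixels'][140:260,270:390,::-1],(600,600),interpolation=cv2.INTER_CUBIC)); print(status.state()['moment'])
E
```

```text
t 10.65 pos [650.6 152.5  23.7] tool y [ 0.198  0.98  -0.   ] z [ 0.98  -0.198  0.   ] F [ 0.1  0.5 -8.3] op 0.165
shift [-0.3  0.  -0.1]
[ 0.03026866 -0.07282858 -0.03203187]
```

View pics/s7.png

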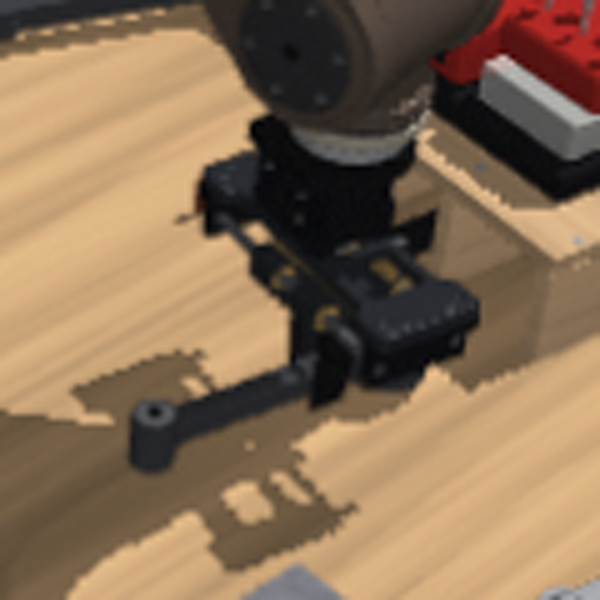

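Lifted about 10 mm and the full weight (8.3 N) is on the tool. Boss at scene (301,222). Lift on, then measure the post.

Call:
apply_moves(
  increments=[
    [1, -10, 0, 0, 0],
    [1, -20, 0, 0, 0],
    [1, -25, 0, 0, 0],
    [1, -25, 0, 0, 0],
    [1, -16, 0, 0, 0],
    [1, 0, 0, 0, 0],
    [1, 0, 0, 0, 0],
    [1, 0, 0, 0, 0],
  ],
)

```text
t: 11.5
eef_pos: [650.0, 152.4, 118.6]
tcp_rot: [-2.755, 1.569, -2.954]
ft_force: [0.4, -0.3, -8.9]
opening: 0.165
```

```bash
python3 - <<'E'
from m import *
s=cam('scene');c=cam('top'); print('boss at lift10',ray(s,[300.8,222.4],46))
a=cv2.resize(s['pixels'][212:282,160:270,::-1],(800,509),interpolation=cv2.INTER_LANCZOS4)[:, :][:330]
a=cv2.resize(s['pixels'][212:252,205:265,::-1],(400,267),interpolation=cv2.INTER_CUBIC)
a2=cv2.resize(s['pixels'][222:282,155:245,::-1],(400,267),interpolation=cv2.INTER_CUBIC)
b=cv2.resize(c['pixels'][146:206,280:360,::-1],(400,300),interpolation=cv2.INTER_CUBIC)
b2=cv2.resize(c['pixels'][150:190,275:328,::-1],(400,300),interpolation=cv2.INTER_CUBIC)
cv2.imwrite('pics/f.png',np.vstack([np.hstack([a,a2]),np.hstack([b,b2])])); print(status.state()['eef_pos'],status.state()['ft_force'])
# plate corners from masks
for cc,box in((c,(270,120,375,205)),(s,(160,215,265,285))):
    k=plate(cc,box); ep=cv2.approxPolyDP(cv2.convexHull(k),5,True).reshape(-1,2); print(ep.tolist(),ray(cc,ep,14)[:,:2].round(0).tolist())
E
```

```text
boss at lift10 [[630.14192908  38.31986483  46.        ]]
[650.12425407 152.41108156 118.62402812] [ 0.04299574 -0.61953464 -8.96880542]
[[361, 166], [356, 197], [287, 178], [291, 158], [345, 156]] [[554.0, -314.0], [450.0, -296.0], [508.0, -72.0], [576.0, -85.0], [586.0, -262.0]]
[[260, 244], [183, 277], [166, 251], [241, 221]] [[599.0, -86.0], [567.0, -318.0], [457.0, -304.0], [489.0, -67.0]]
```

View pics/f.png

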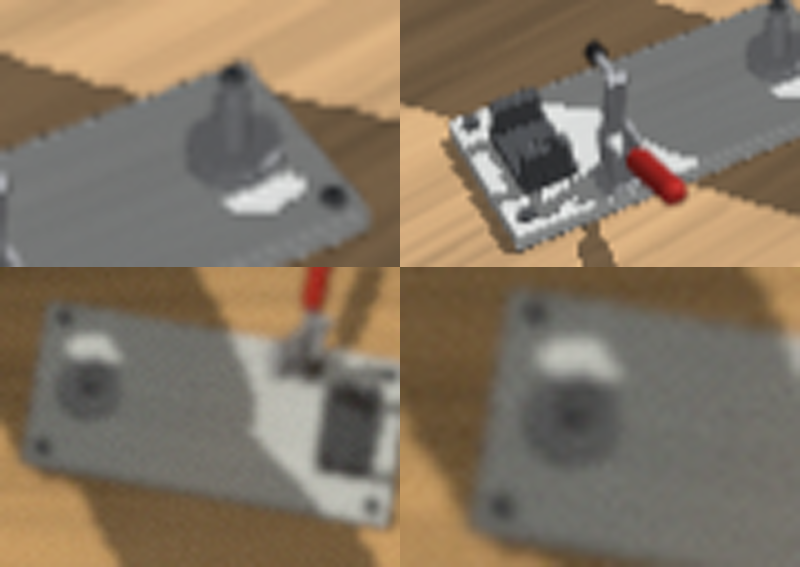

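```bash
python3 - <<'E'
from m import *
s=cam('scene');c=cam('top')
f=lambda p,o,sc:[ (p[0]+.5)/sc[0]-.5+o[0], (p[1]+.5)/sc[1]-.5+o[1]]
S=(400/60,267/40);B2=(400/53,7.5)
pt=f((175,148),(275,150),B2); ps=f((234,73),(205,212),S)
print('tip tri',tri(c,pt,s,ps),'top@54',ray(c,pt,54),'scene@54',ray(s,ps,54))
print('seat top@20',ray(c,f((173,154),(275,150),B2),20),'seat scene@20',ray(s,f((234,142),(205,212),S),20))
q=[f(p,(275,150),B2) for p in((135,45),(102,240))]; print('holes@14',ray(c,q,14))
q=[f(p,(280,146),(5,5)) for p in((64,50),(41,179),(372,239))]; print('holes b',ray(c,q,14))
h=ray(s,[[348.4-.4,206.8-.4],[300.4-.4,224.6-.4]],36); print(h,np.degrees(np.arctan2(*(h[0]-h[1])[:2])))
E
```

```text
tip tri [ 528.45074876 -102.45213974   54.96688588] top@54 [[ 528.35393877 -103.02084097   54.        ]] scene@54 [[ 527.86814937 -101.31130232   54.        ]]
seat top@20 [[ 533.86544474 -105.62978772   20.        ]] seat scene@20 [[ 532.03179201 -105.54105957   20.        ]]
holes@14 [[583.87965686 -89.53172282  14.        ]
 [496.42766323 -75.85157809  14.        ]]
holes b [[ 583.76265291  -89.35593826   14.        ]
 [ 496.95951621  -74.93446616   14.        ]
 [ 462.16880591 -289.51425498   14.        ]]
[[660.23282912 205.99528985  36.        ]
 [626.48924851  39.45432314  36.        ]] 11.45388680614695
```

```bash
python3 - <<'E'
from m import *
s=cam('scene');c=cam('top')
print(s['pixels'][217:244,231:250].mean(2).astype(int))
print(c['pixels'][158:182,288:310].mean(2).astype(int))
for P in([534,-105,54],[534,-105,20],[534,-105,14],[528,-102,54]): print(P,proj(s,P).round(1),proj(c,P).round(1))
E
```

```text
[[172 169 165 165 165 165 166 166 167 169 171 171 168 164 160 158 158 159
  160]
 [166 164 166 166 165 166 167 169 171 171 168 164 160 157 158 159 160 160
  161]
 [166 165 165 166 167 169 171 172 170 165 159 157 159 159 160 160 160 160
  160]
 [165 166 167 168 170 170 169 166 156 146 150 151 160 160 161 159 160 160
  160]
 [167 168 169 170 170 166 157 145 124 101 123 132 155 160 160 160 159 160
  161]
 [170 170 169 163 152 149 135  92  49  56  90 121 142 160 160 160 161 163
  166]
 [163 155 155 142 122 123 103  63  55  54  71 106 131 154 160 163 166 171
  174]
 [142 112 130 124 116 116 106  82  78  74  84 114 119 132 155 170 174 176
  177]
 [125 116 116 117 117 116 108  94  92  94  96 103 116 113 125 157 158 164
  174]
 [117 118 118 118 118 111  95  90 101 101  95  97 118 118 113  98  93 118
  155]
 [117 118 118 117 117 111  94  92 104 102  96 100 117 117 118 114  95  90
   92]
 [117 117 116 118 116 108  92  93  99 100  95  96 112 112 113 117 114  94
   90]
 [117 116 117 114 107  95  87  94  99 100  93  87  96  98 104 112 116 111
   93]
 [118 116 112 100  92  90  90  93  99 100  92  
[... 2812 characters left out ...]
 98 101 104 106 107 106
  105 106 107 109]
 [110 110 111 112 109 112 108 104 107 106 106 104 105 108 109 108 106 109
  110 110 106 109]
 [108 108 111 108 111 110 106 107 110 113 110 110 108 110 112 107 111 108
  109 110 109 108]
 [103 103 107 110 109 113 109 110 113 108 108 108 109 110 112 109 109 109
  111 111 112 112]
 [ 87  93 103 106 111 110 109 110 110 111 110 112 110 111 108 110 110 109
  111 113 113 113]
 [ 69  79  96 106 109 110 111 109 109 111 110 108 111 112 110 110 111 112
  110 112 109 110]]
[534, -105, 54] [[240.  224.2]] [[298.4 167.6]]
[534, -105, 20] [[240.2 233.1]] [[297.3 170.1]]
[534, -105, 14] [[240.3 234.7]] [[297.1 170.5]]
[528, -102, 54] [[239.5 222.6]] [[297.4 169.4]]
```

```bash
python3 - <<'E'
from m import *
s=cam('scene');c=cam('top'); o=np.array([522,-190.]); fx=-np.array([.158,.987]); fy=np.array([.987,-.158])
for n,p in(('tip',[199-.4,233.2]),('bend',[160+232/5.333,210+158/5.333]),('base',[160+225/5.333,210+270/5.333]),('handleend',[160+305/5.333,210+298/5.333])):
  for z in (110,95,60,20): 
    w=ray(s,p,z)[0,:2]-o; print(n,z,(w@fx).round(),(w@fy).round())
for n,p in(('handle end top',[280+292/4.444,130+30/4.444]),('handle base',[280+280/4.444,130+105/4.444]),('body',[280+272/4.444,130+145/4.444])):
  for z in (110,95,60,20): 
    w=ray(c,p,z)[0,:2]-o; print(n,z,(w@fx).round(),(w@fy).round())
E
```

```text
tip 110 51.0 31.0
tip 95 45.0 16.0
tip 60 32.0 -20.0
tip 20 17.0 -61.0
bend 110 50.0 59.0
bend 95 44.0 44.0
bend 60 31.0 10.0
bend 20 16.0 -30.0
base 110 84.0 123.0
base 95 79.0 110.0
base 60 67.0 78.0
base 20 53.0 42.0
handleend 110 60.0 157.0
handleend 95 55.0 144.0
handleend 60 42.0 113.0
handleend 20 27.0 79.0
handle end top 110 38.0 106.0
handle end top 95 41.0 112.0
handle end top 60 47.0 124.0
handle end top 20 53.0 139.0
handle base 110 38.0 52.0
handle base 95 40.0 56.0
handle base 60 46.0 67.0
handle base 20 53.0 80.0
body 110 36.0 23.0
body 95 39.0 27.0
body 60 45.0 37.0
body 20 51.0 49.0
```

Call:
apply_moves(
  increments=[
    [1, -5, 0, -10, -2.3],
    [1, 0, 0, -20, 0],
    [1, 0, -10, -20, 0],
    [1, 0, -25, -15, 0],
    [1, 0, -30, -7, 0],
    [1, 0, -30, 0, 0],
    [1, 0, -30, 0, 0],
    [1, 0, -25, 0, 0],
    [1, 0, -15, 0, 0],
    [1, 0, 0, 0, 0],
  ],
)

```text
t: 12.9
eef_pos: [553.5, -0.1, 125.0]
tcp_rot: [-0.498, 1.57, -0.659]
ft_force: [0.2, 0.1, -8.8]
opening: 0.167
```

```bash
python3 go.py 527 -159.6 120
```

```text
t 12.9 pos [ 5.535e+02 -1.000e-01  1.250e+02] tool y [ 0.16   0.987 -0.   ] z [ 0.987 -0.16   0.   ] F [ 0.2  0.1 -8.8] op 0.167
shift [   5.1 -161.7   -0.6]
```

Call:
apply_moves(
  increments=[
    [1, -15, -10, 0, 0],
    [1, 0, -20, 0, 0],
    [1, 0, -25, 0, 0],
    [1, 0, -25, 0, 0],
    [1, 0, -25, 0, 0],
    [1, 0, -25, 0, 0],
    [1, 0, -20, 0, 0],
    [1, 0, -12, -0.6, 0],
    [1, 0, 0, 0, 0],
    [1, 0, 0, 0, 0],
  ],
)

```text
t: 13.9
eef_pos: [527.4, -157.8, 139.8]
tcp_rot: [2.016, 1.571, 1.857]
ft_force: [-0.2, 0.0, -9.7]
opening: 0.168
```

```bash
python3 go.py 527 -159.6 93; python3 - <<'E'
from m import *
s=cam('scene'); cv2.imwrite('pics/s8.png',cv2.resize(s['pixels'][175:275,150:270,::-1],(720,600),interpolation=cv2.INTER_CUBIC))
H=[535.5,-106,127+36];B=[535.5-.158*170,-106-.987*170,127+36]
for P in(H,B): print(proj(s,P),((proj(s,P)-[150,175]+.5)*6).round())
E
```

```text
t 13.9 pos [ 527.4 -157.8  139.8] tool y [0.158 0.987 0.   ] z [ 0.987 -0.158 -0.   ] F [-0.2  0.  -9.7] op 0.168
shift [46.8 -1.9 -0.1]
[[239.05872518 193.87277575]] [[537. 116.]]
[[179.46187206 214.89272337]] [[180. 242.]]
```

View pics/s8.png

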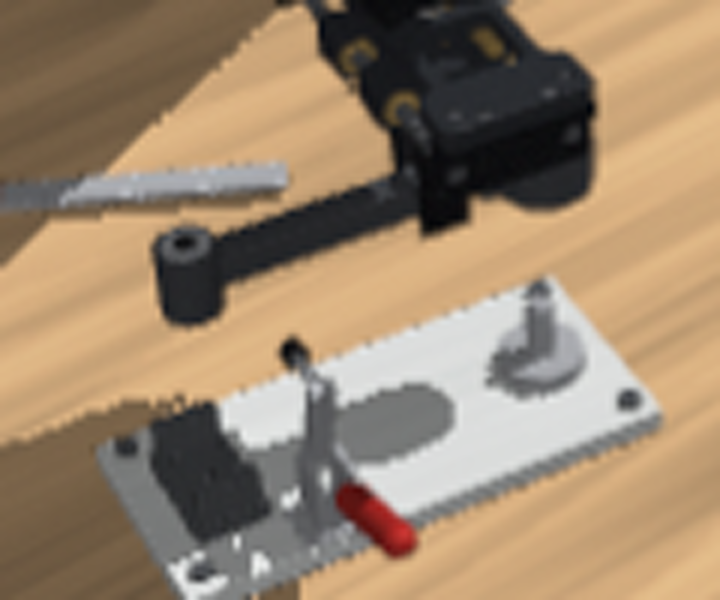

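The lever is level and lined up: boss at (187,242) against a predicted (180,242), with 2 mm still to go. It is clear of the clamp, whose tip is at (293,352). Descend slowly.

Call:
apply_moves(
  increments=[
    [1, 5, -2, -0.8, 0],
    [1, 8, 0, 0, 0],
    [1, 10, 0, 0, 0],
    [1, 10, 0, 0, 0],
    [1, 7, 0, 0, 0],
    [1, 4, 0, 0, 0],
    [1, 0, 0, 0, 0],
    [1, 0, 0, 0, 0],
    [1, 0, 0, 0, 0],
    [1, 0, 0, 0, 0],
  ],
)

```text
t: 14.95
eef_pos: [526.3, -160.4, 96.2]
tcp_rot: [-0.351, 1.57, -0.51]
ft_force: [-0.7, -0.4, -9.1]
opening: 0.166
```

```bash
python3 go.py 526.2 -159.8 95; python3 - <<'E'
from m import *
s=cam('scene'); c=cam('top'); a=cv2.resize(s['pixels'][185:275,150:270,::-1],(800,600),interpolation=cv2.INTER_CUBIC); cv2.imwrite('pics/s9.png',a)
H=np.array([535,-106.,81+36]);B=np.array([535-.158*170,-106-.987*170,81+36])
for P in(H,B,H-[0,0,36],B-[0,0,36]): print(((proj(s,P)-[150,185]+.5)*6.667).round())
st=status.state(); print(st['qvel'].round(4),st['moment'].round(2))
E
```

```text
t 14.95 pos [ 526.3 -160.4   96.2] tool y [ 0.158  0.987 -0.   ] z [ 0.987 -0.158  0.001] F [-0.7 -0.4 -9.1] op 0.166
shift [ 1.2  0.6 -0.2]
[[599. 151.]]
[[212. 293.]]
[[601. 218.]]
[[221. 361.]]
[-0.0003  0.0032  0.0008  0.001  -0.0011  0.0005] [-0.02 -0.1   0.01]
```

View pics/s9.png

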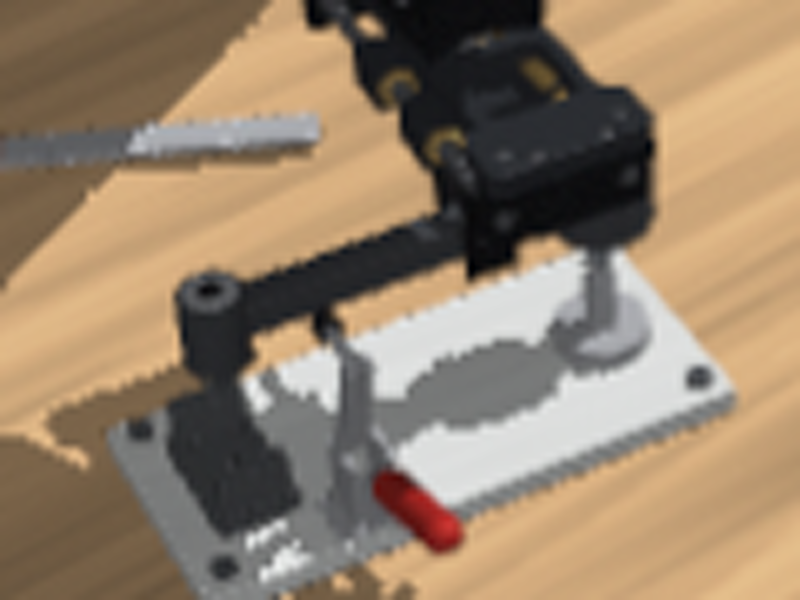

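Call:
apply_moves(
  increments=[
    [1, 0, 0, 0, 0],
    [1, 0, 0, 0, 0],
    [1, 0, 0, 0, 0],
    [1, 0, 0, 0, 0],
  ],
)

```text
t: 15.45
eef_pos: [526.2, -160.4, 95.8]
tcp_rot: [-1.128, 1.571, -1.287]
ft_force: [-0.2, 0.2, -9.3]
opening: 0.165
```

```bash
python3 -c "
from h import *
s=status.state(); print(s['eef_pos'],s['ft_force'],s['opening'],s['qvel'].round(4)); print(env.job_done())"
```

```text
[ 526.16181987 -160.36896674   95.83803372] [-0.18100689  0.15332824 -9.27972114] 0.16516198910881824 [-0.0003 -0.0023 -0.0023  0.0015 -0.0002  0.0014]
the job is handed in; nothing more can be done
None
```

I drew the lever out of its bay by the arm and set it flat in the open. I then re-gripped it at its balance point, carried it over the fixture and handed in at about 15.5 s while holding it there. No verdict was reported.

**Last checks**
- **Grip:** 9.3 N, the lever's full weight, is on the tool with almost no sideways force. The arm is still and the fingers are closed on the 16 mm arm.
- **Grip position:** about 54 mm from the hub. My first grip was about 4.5 mm off, so I released and re-gripped before lifting.
- **Level and alignment:** the boss is within about 1 mm of its predicted image position. The tool is turned to the fixture's direction, about 9.1°.
- **Height:** the underside is about 28 mm above the given post height of 54 mm.
- **Hub over post:** the hub lines up with the post across the picture, at about (535, -106).

**What disagreed:** the plate, seat and hole measurements put the post at about (533 to 536, -106). The visible dark tip read about (528, -102). The scene view also shows the post taller than the given 54 mm. I trusted the base measurements, so the hub's position towards and away from the scene camera is the least certain number.

I saw no contact with the fixture, the neighbouring parts, the jar or the safety glasses. I did not re-measure the bystanders at the end.

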